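Dock the phone battery and hold the test key turned

TASK

Slide the loose battery along the sheet, without lifting it, straight into the tester's bay until it is fully home against the contacts. Then take the key from its rest, push it all the way into the lock on top of the tester past the sticky pins, and turn it a quarter turn clockwise to its stop. The switch springs back, so finish while still gripping the key and holding it fully turned; do not disturb the other things on the sheet.

Things in the scene. Friction and masses are not known exactly. Their poses are not given: they have to be found in the camera images.
- dock: Grey battery tester, fixed. Origin: centre of its housing's underside (80 mm in x, 120 in y, 30 high), on the sheet; yaw within 0.2 rad. On its -x face (towards the robot) a bay without floor: two rails 12 mm high, 56 mm apart inside, from x = -40 to -85 mm, then flaring to 67 mm apart at x = -100. The battery slides in along +x.
- dock_home (a point): Where the battery's centre lies when fully home in the bay, its end against the two contacts on the housing's face: (-75, 0, 4.5) mm in the dock's frame; axes as the dock's. The bay is shorter than the battery: when home, the battery sticks out 25 mm beyond the straight rails.
- battery_mid (a point): Centre of the loose black battery, a flat block 70 mm (its x) by 50 mm (its y) by 9 mm thick, 70 g, lying flat on the sheet in front of the bay, its +x end (two small brass contacts) towards the bay. z up.
- rest: Wooden key rest fixed to the sheet, a block 45 x 45 x 30 mm high with a slot in its top in which the key stands. Origin at the centre of the underside. It and the steel bowl may be on either side.
- key_bow (a point): Centre of the grip (bow) of the loose key (40 g), an upright plate 32 mm wide (its x), 10 thick (its y), 30 high; z up along the key. It stands blade down in the rest, this point 55 mm above the sheet. Below the bow: neck 6 mm, shoulder 22 x 10 x 4 mm, blade 14 (x) by 5 (y) mm, 22 mm long, rounded tip 47 mm below this point. Same both ways round.
- key_shoulder (a point): Underside of the key's shoulder, on its axis, 25 mm below key_bow, axes as key_bow; the blade begins here. It rests on the lock's face when the key is fully in.
- lock_face (a point): Mouth of the keyway: centre of the upper face of the lock, a steel barrel 43 mm across on the dock's housing; (0, 30, 55) mm in the dock's frame; axes as the dock's, fixed. At rest the slot, 15.5 x 6.5 mm, 25 deep, lies its long way along the dock's x. Two spring pins inside are sticky: going in takes 3 to 12 N; a small wiggle may help.
- lock (a joint): Turn of the lock's plug about the vertical, rad: 0 at rest, growing clockwise seen from above up to a stop at 1.5 (a quarter turn). A spring (about 0.07 N m at the stop) turns it back to 0 when let go. The key has about 0.1 rad of play in the slot, so the hand turns a little farther than the plug.
- bowl: Bystander: small stainless steel bowl, 100 mm across, 42 mm high. Origin at the centre of its underside.
- lifter: Bystander: hard silicone suction lifter, round, 52 mm across the cup, 46 mm high. Origin at the centre of its underside.
- spudger: Bystander: orange spudger, a flat bar 133 mm long, 6 mm thick. Origin at the centre of its underside.
- phone: Bystander: phone lying flat, 150 x 72 x 8 mm. Origin at the centre of its underside.
- driver: Bystander: small screwdriver lying down, 150 mm long. Origin at the centre of its underside.
- tray: Bystander: white parts tray, 70 x 100 mm, 25 mm high, in two compartments. Origin at the centre of its underside.
- battery: The same battery; origin at the centre of its underside, 4.5 mm below battery_mid.
- key: The same key; origin at the blade's tip, 47 mm below key_bow.

How it is judged (in metres and radians):
On the way, in this order (a step that is already met when the one before it is completed fails the run):
1. the battery is home in the bay (x of battery_mid in the frame of dock_home between -0.004 and 0.004 m and horizontal distance between battery_mid and dock_home below 0.006 m and angle between the x axis of battery_mid and the x axis of dock_home, either way round below 0.12 rad and height (world z) of battery_mid below 0.009 m), for 0.2 s.
2. the key is fully in the lock, not yet turned (z of key_shoulder in the frame of lock_face below 0.004 m and horizontal distance between key_shoulder and lock_face below 0.004 m and angle between key_bow's own z axis and vertical below 0.12 rad and value of joint lock below 0.4 rad), for 0.1 s.
3. the key is turned a quarter (z of key_shoulder in the frame of lock_face below 0.004 m and horizontal distance between key_shoulder and lock_face below 0.004 m and angle between key_bow's own z axis and vertical below 0.12 rad and value of joint lock above 1.3 rad), for 0.2 s.
At the end, for the whole second after the job is handed in: Battery flat and at rest in the bay within 4 mm lengthwise and 6 mm overall of home and 0.12 rad of straight; key shoulder within 4 mm of the lock face, centred within 4 mm, upright within 0.12 rad; lock held still at 1.3 rad or more, fingers gripping the key with over 2 N (all of step 1 and all of step 3 and velocity of joint lock below 0.1 rad/s and contact force between the fingers and key above 2 N and linear speed of battery below 0.05 m/s); the arm keeps its last pose, push and grip.
It fails at once if the battery is lifted off the sheet (height (world z) of battery_mid above 0.02 m).
It fails at once if a bystander is moved more than 30 mm (distance of any of bowl, lifter, spudger, phone, driver, tray from where it was at the start of the episode above 0.03 m).
It also fails if it takes over 72 s, if anything falls off the work surface, if the arm or the gripper's body presses on something with over 40 N, if the wrist force passes 120 N, or if a joint passes its speed limit or range.

ROBOT

A 6-joint arm with a two-finger parallel gripper is mounted at the origin on the work surface. World frame = base frame: x ahead of the robot, y to its left, z up, the work surface at z = 0. Lengths are in m, angles in degrees, forces in N, time in s.
With the tool pointing down it reaches from about 0.3 to 0.75 m from the base axis. Payload 8.5 kg.
Tool frame: the origin (TCP) lies midway between the tips of the shut fingers; the grasp point (between the pads) lies arm.grip_point_offset behind it (arm.grip_point_offset is the distance from the TCP to the grasp point, in m); z points along the fingers, y is the line along which they close (so a half turn about z gives the same grasp; the last joint's range is limited). The gripper opens to 85 mm and grips with 20 to 120 N. Pads are 22 mm wide; open, the fingers measure 114 mm over their backs; the gripper's body (76 mm by 85 mm) begins 54 mm behind the grasp point. The pads swing forward as they close: fully open they stand 13 mm farther back than shut.
Start: joints at [-76.278, 21.807, 74.336, -0, 83.858, -12.336], TCP at [0.242, -0.494, 0.231] pointing down, gripper open.
Joint ranges: [-178.18, 178.18], [-50.72, 133.34], [12.68, 142.11], [-81.47, 261.47], [9.98, 163.14], [-165.26, 165.26]. Speed limits (degrees/s): [136.94, 136.94, 180, 180, 180, 180].

INTERFACE

Orientations are given as [roll, pitch, yaw] about the fixed x, y, z axes, in that order (R = Rz(yaw) Ry(pitch) Rx(roll)).
In Python, from rig import arm gives the robot as it stands. The module is installed in compiled form; this text tells all that it offers.
- The arm moves only by the tool play_rows, never from a script. Its argument "series" is a list of rows, each a list of 3 entries, a list of its own where there are three numbers: the shift along the tool's x, y, z in units of 60 mm (1.0 is 60 mm), then the turn about the tool's z in units of 10 degrees (1.0 is 10 degrees), then the opening, from -1 (shut) to 1 (fully open). In form: [[[x, y, z], yaw, jaw], ...]. A call has 1 to 20 rows; each row is the pose to reach, as a shift and turn from the pose commanded when the call began, along the tool's axes at that moment; what a row does not reach only later rows make up. A row lasts 1/8 s, in which the tool goes at most 62.5 mm and 10.7 degrees, less where a joint would pass 70% of its speed; a pose out of reach is approached as far as the arm can. A call with a gripper value outside its range is refused whole. The fingers move at their own pace and stop on an object; "squeeze" is the grip in N (left out, the last holds). Time passes only in rows, so rows that repeat a pose let the fingers close. It gives the time, the measured TCP pose, the force, the opening and the grip force at its end, in the units of the state.
- arm.get_state(): the state, without advancing time (a new reading comes with each control period).
- arm.get_image(name): name is "scene" or "top"; returns a dict with "color" (400x640x3 uint8, blue, green, red), "mtx" (3x3 intrinsics, pixels), "rvec" (rotation vector, rad) and "tvec" (3), from world to camera coordinates, as OpenCV has them. Camera axes: x right, y down, z forward; pixel columns grow to the right and rows downward; lengths in m; the calibration is good to about 2 mm. A picture is of the moment at which its call begins. There is no depth.
- arm.finish_job(): hands the job in; it is judged then, once.
The state is a dict: "time_s": time; "joint_pos": joint angles; "joint_vel": joint speeds; "joint_torque": joint torques, N m; "eef_pos": TCP position; "tcp_rot": TCP orientation; "contact_force": force on the tool from outside, world axes, zero at the start; "wrist_torque": the same for the moment, N m; "width": finger opening in m; "finger_force": force on a finger pad.
Only numpy, scipy, OpenCV 4.12 (cv2) and the standard library are available. Lean on these libraries where they do the work, as an engineer would, in place of code of your own. Each camera call takes 0.05 s, during which the arm holds its last target. There are 200 camera calls.

## Working session

There is one attempt and no reset: what is moved stays moved. The work goes in short steps, Python scripts to look and compute and a tool call to move; the robot and the scene stay as the last step left them, time stands still between calls to the robot, and variables do not carry over. Pictures are saved under pics/ and viewed, at most 10 in all, crops included, and the job is handed in when it is done.

Besides the shell and the picture viewer there is one more tool, called after "Call:" in YAML: its name, and indented under it one key for each argument. play_rows: Moves the arm, as the interface text tells. Its arguments: {"type":"object","properties":{"series":{"type":"array"},"squeeze":{"type":"number"}},"required":["series"]}

```bash
mkdir -p pics
python3 - <<'E'
from rig import arm
import cv2,json,numpy as np
s=arm.get_state();print(s, arm.grip_point_offset)
for n in("scene","top"):
    im=arm.get_image(n);cv2.imwrite(f"pics/{n}0.png",im["color"]);print(n,im["mtx"],im["rvec"],im["tvec"])
    np.savez(f"{n}0.npz",**im)
E
```

```text
{'time_s': 0.0, 'joint_pos': array([-7.62797191e+01,  2.18407694e+01,  7.43864632e+01,  1.33088907e-03,
        8.38563485e+01, -1.23373152e+01]), 'joint_vel': array([ 0.04172104,  0.04095046, -0.02025161,  0.08241979, -0.15744298,
       -0.03055381]), 'joint_torque': array([-1.31763245e-03, -4.48464060e+01, -2.31277460e+01, -2.89170011e-04,
        4.75792403e-03,  6.67221883e-06]), 'eef_pos': array([ 0.2415193 , -0.49380491,  0.23070378]), 'tcp_rot': array([-1.79918632e+02, -1.91509898e-02,  2.60574392e+01]), 'contact_force': array([ 0.9913353 , -0.78102974, -0.77640001]), 'wrist_torque': array([0.0768803 , 0.02469419, 0.0163991 ]), 'finger_force': 0.0, 'width': 0.08575584735423188} 0.0187
scene [[518.84053898   0.         323.32534977]
 [  0.         518.84053898 199.92499815]
 [  0.           0.           1.        ]] [ 2.11378393  1.16192308 -0.49097637] [-0.28958291 -0.28421581  2.03159065]
top [[426.15698985   0.         319.61985704]
 [  0.         426.15698985 199.28583476]
 [  0.           0.           1.        ]] [ 2.21096064 -2.17093972  0.11719123] [-0.05575208  0.56892909  1.10814569]
```

View pics/top0.png

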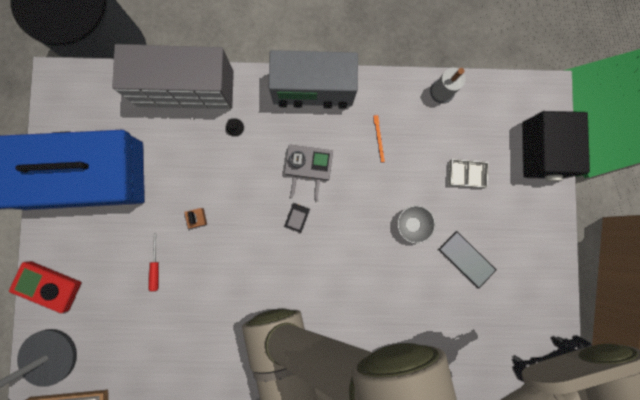

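View pics/scene0.png

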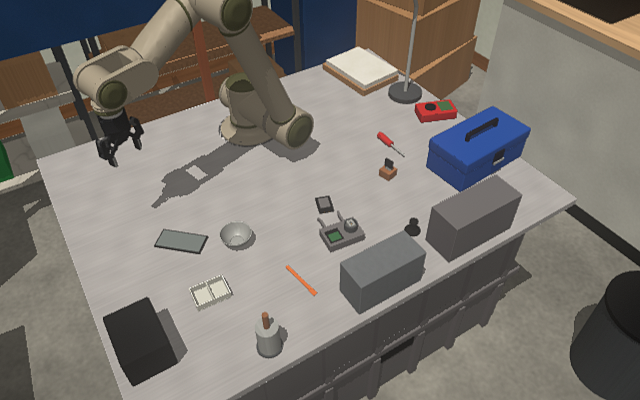

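The top view shows +x up. The dock is near (308,163), the battery near (297,218), the key rest near (195,218) and the bowl near (414,225). Next I zoom in on both views.

Run:
```python
import cv2,numpy as np
t=cv2.imread("pics/top0.png");s=cv2.imread("pics/scene0.png")
a=cv2.resize(t[135:235,180:340],None,fx=5,fy=5,interpolation=cv2.INTER_CUBIC)
cv2.imwrite("pics/ztop.png",a)
b=cv2.resize(s[150:260,300:430],None,fx=5,fy=5,interpolation=cv2.INTER_CUBIC)
cv2.imwrite("pics/zscene.png",b)
```

```text
(no output)
```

View pics/ztop.png

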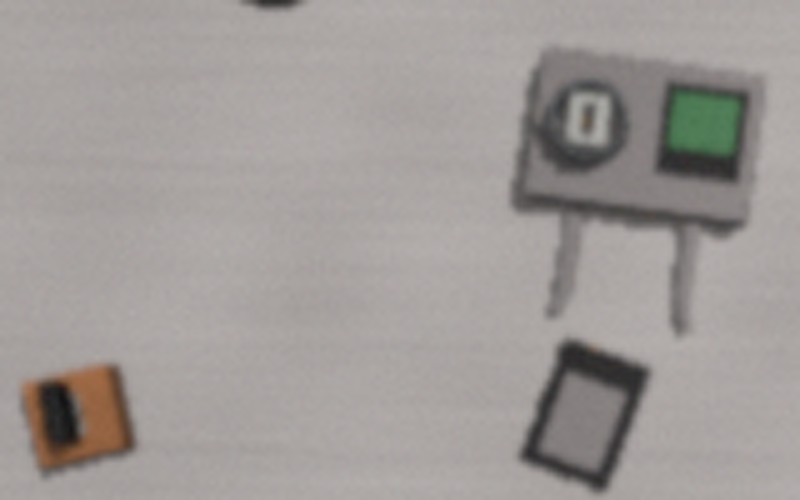

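View pics/zscene.png

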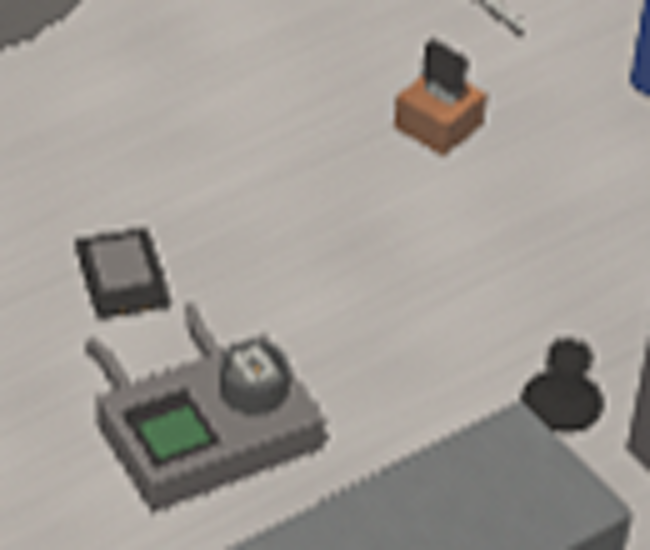

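The zoomed top crop shows (crop px = 5×(col−180, row−135)):
- Dock top corners: about (545,47), (765,73), (748,220) and (517,203).
- Lock plug: (588,118).
- Battery: centred at (585,415), tilted.
- Key bow: (58,413), about 10° off.

The scene crop confirms the upright key at (445,70).

```bash
cat > h.py <<'E'
import cv2,numpy as np
def load(n): return dict(np.load(f"{n}.npz"))
def cam(im):
    R=cv2.Rodrigues(im["rvec"])[0]; return R,-R.T@im["tvec"].ravel()
def cast(im,uv,z):
    R,C=cam(im); uv=np.float64(uv).reshape(-1,1,2)
    p=cv2.undistortPoints(uv,im["mtx"],None).reshape(-1,2)
    d=np.c_[p,np.ones(len(p))]@R; return C+d*((z-C[2])/d[:,2])[:,None]
def proj(im,P): return cv2.projectPoints(np.float64(P).reshape(-1,1,3),im["rvec"],im["tvec"],im["mtx"],None)[0].reshape(-1,2)
def tri(a,ua,b,ub):
    Pa,Pb=[i["mtx"]@np.c_[cv2.Rodrigues(i["rvec"])[0],i["tvec"].ravel()] for i in(a,b)]
    X=cv2.triangulatePoints(Pa,Pb,np.float64(ua).reshape(2,1),np.float64(ub).reshape(2,1)).ravel(); return X[:3]/X[3]
def blobs(im,fn,box,k=8,amin=30):
    """mask on upsampled crop; box=(x0,y0,x1,y1). Returns contours in full-image pixels, biggest first"""
    x0,y0,x1,y1=box; c=im["color"][y0:y1,x0:x1]
    c=cv2.resize(c,None,fx=k,fy=k,interpolation=cv2.INTER_CUBIC).astype(int)
    m=fn(c).astype(np.uint8)
    cs=sorted(cv2.findContours(m,cv2.RETR_EXTERNAL,cv2.CHAIN_APPROX_NONE)[0],key=cv2.contourArea,reverse=True)
    return [(q.reshape(-1,2)+.5)/k-.5+[x0,y0] for q in cs if cv2.contourArea(q)>amin*k*k/10]
def rect(P):
    (c,s,a)=cv2.minAreaRect(np.float32(P[:,:2]*1000)); return np.round(c,1),np.round(s,1),round(a,1)
def cen(q):
    m=cv2.moments(np.float32(q).reshape(-1,1,2)); return np.array([m["m10"],m["m01"]])/m["m00"]
E
python3 - <<'E'
from h import *
t=load("top0");s=load("scene0");np.set_printoptions(precision=4,suppress=True)
print("cams",cam(t)[1],cam(s)[1])
g=lambda c:c.mean(2); sat=lambda c:c.max(2)-c.min(2)
print("sheet",t["color"][200:210,230:270].mean((0,1)))
for th in(90,110):
  for q in blobs(t,lambda c:g(c)<th,(280,198,320,236))[:1]: print("batt",th,rect(cast(t,q,.009)))
for th in(110,130,140):
  for q in blobs(t,lambda c:(g(c)<th),(276,138,342,184))[:1]: print("dock",th,rect(cast(t,q,.03)))
w=[q for q in blobs(t,lambda c:(g(c)>150),(291,151,304,167),amin=5)]
for q in w: print("plug",len(q),cen(q),cast(t,cen(q),.055),rect(cast(t,q,.055)))
w2=[q for q in blobs(s,lambda c:(g(c)>140),(344,216,357,228),amin=5)]
for q in w2: print("plug s",len(q),cen(q),cast(s,cen(q),.055))
if w and w2: print("tri",tri(t,cen(w[0]),s,cen(w2[0])))
for q in blobs(t,lambda c:(sat(c)>60),(180,200,210,234))[:2]: print("rest",rect(cast(t,q,.03)),cen(q))
for q in blobs(t,lambda c:g(c)<55,(180,200,210,234))[:2]: print("key",rect(cast(t,q,.07)),cen(q),cast(t,cen(q),.07))
for q in blobs(s,lambda c:(g(c)<70),(380,155,396,171),amin=5)[:2]: print("key s",cen(q),len(q),cast(s,cen(q),.055))
gr=lambda c:(c[:,:,1]-c[:,:,2]>20)
for q in blobs(t,gr,(276,138,342,184))[:1]: print("screen",rect(cast(t,q,.03)))
k=t["color"].mean(2)
for r in (190,196): print(r,k[r,286:325].astype(int))
E
```

```text
cams [ 0.4765 -0.0184  1.1521] [ 1.5451 -0.6205  1.2327]
sheet [162.71   164.3875 169.59  ]
batt 90 (array([521. ,  15.6]), array([49.2, 69.4]), 70.7)
batt 110 (array([520.8,  15.7]), array([51.2, 71.8]), 70.9)
dock 110 (array([657.2,  -9.1]), array([124.1,  76.2]), 81.0)
dock 130 (array([662.2,  -5.4]), array([103. , 124.3]), 1.2)
dock 140 (array([657.9,  -9.5]), array([127.8, 104.8]), 82.8)
plug 159 [299.6286 158.8409] [[0.6718 0.0092 0.055 ]] (array([672.3,   9.2]), array([ 6.6, 23.4]), 81.3)
plug 170 [294.8451 157.7849] [[0.6743 0.0217 0.055 ]] (array([674.1,  21. ]), array([ 8.7, 22.2]), 76.1)
plug s 271 [349.8731 216.9348] [[0.651 0.03  0.055]]
plug s 235 [350.3277 222.3278] [[0.6706 0.0183 0.055 ]]
tri [0.6696 0.0126 0.0811]
rest (array([515. , 280.8]), array([43.5, 45.6]), 14.7) [196.7774 217.4457]
key (array([513.5, 278.3]), array([32. , 15.5]), 10.4) [191.3034 217.7425] [[0.5131 0.2784 0.07  ]]
key s [388.5099 163.3392] 231 [[0.5135 0.285  0.055 ]]
screen (array([676.5, -45.2]), array([36.9, 32.2]), 83.5)
190 [166 166 168 163 147 119 123 127 134 155 166 166 165 165 166 169 168 170
 170 168 170 168 169 170 170 168 170 161 124 109 126 135 145 163 170 171
 170 169 171]
196 [167 169 159 135 122 126 135 156 166 167 170 169 170 170 172 173 172 171
 169 170 171 172 175 173 173 173 172 159 125 114 127 140 161 170 171 170
 169 167 166]
```

Run:
```python
from h import *
t=load("top0");s=load("scene0");np.set_printoptions(precision=4,suppress=True)
g=lambda c:c.mean(2)
def line(P):
    vx,vy,x,y=cv2.fitLine(np.float32(P[:,:2]),cv2.DIST_HUBER,0,.001,.001).ravel(); return np.array([x,y]),np.degrees(np.arctan2(vy,vx))
q=blobs(t,lambda c:g(c)<148,(276,138,342,184))[0]
P=cast(t,q,.03)
a=np.radians(-7);ex=np.array([np.cos(a),np.sin(a)]);ey=np.array([-ex[1],ex[0]])
L=lambda P,lo:(P[:,:2]-[.668,-.015])@np.c_[ex,ey]
l=L(P,0)
for n,m in(("far",(l[:,0]>.03)&(abs(l[:,1])<.05)),("left",(l[:,1]>.05)&(abs(l[:,0])<.03)),("right",(l[:,1]<-.05)&(abs(l[:,0])<.03))):
    p,an=line(P[m]);print(n,m.sum(),an,L(p[None],0))
for n,f,z in(("barrel",lambda c:g(c)<105,.055),("plug",lambda c:g(c)>125,.055)):
    for im,box in((t,(288,149,309,171)),(s,(342,215,360,234))):
        for q in blobs(im,f,box,amin=8)[:3]:
            P=cast(im,q,z);print(n,cen(q),cast(im,cen(q),z)[0],rect(P),"hull",cen(cv2.convexHull(np.float32(q))))
# rails: outer blobs at z=.012
for box in((286,183,300,202),(308,183,322,204)):
    k=cv2.resize(t["color"],None,fx=1,fy=1).mean(2)
    for r in range(183,203,2):
        w=np.clip(158-k[r,box[0]:box[2]],0,None); u=(w*np.arange(box[0],box[2])).sum()/max(w.sum(),1)
        print(r,round(u,2),L(cast(t,[u,r],.012),0).round(4),int(w.sum()))
```

```text
far 298 82.77372 [[ 0.0418 -0.0144]]
left 176 -7.9287095 [[-0.0001  0.0675]]
right 177 -6.7595625 [[-0.0001 -0.059 ]]
barrel [296.2289 159.9873] [0.6686 0.018  0.055 ] (array([669. ,  17.4]), array([49.6, 46.1]), 1.3) hull [296.2077 160.0002]
barrel [350.3493 226.6542] [0.6854 0.0083 0.055 ] (array([680.3,  12.8]), array([44.8, 64.8]), 56.2) hull [350.3429 225.3615]
barrel [350.2488 222.1327] [0.6698 0.0186 0.055 ] (array([669.6,  18.5]), array([4.7, 3.5]), 2.6) hull [350.2397 222.1377]
plug [305.4788 160.0914] [ 0.6689 -0.0061  0.055 ] (array([670.3,   0.9]), array([57.6, 29.3]), 1.2) hull [302.8746 159.4592]
plug [297.2559 158.3537] [0.673  0.0154 0.055 ] (array([673. ,  15.7]), array([21.6, 26.7]), 85.9) hull [297.2649 158.3585]
plug [291.1202 150.1006] [0.6944 0.0318 0.055 ] (array([695.2,  32.1]), array([ 8.9, 19.1]), 38.0) hull [291.1312 150.2966]
plug [351.9476 217.5241] [0.6566 0.034  0.055 ] (array([663. ,  23.8]), array([55.7, 49.4]), 55.0) hull [351.5204 219.2397]
plug [350.4096 222.483 ] [0.6712 0.0182 0.055 ] (array([671. ,  18.1]), array([21.4, 28.6]), 82.4) hull [350.3514 222.4475]
183 293.58 [[-0.059   0.0332]] 121
185 292.96 [[-0.0646  0.0341]] 154
187 292.56 [[-0.0701  0.0344]] 151
189 292.48 [[-0.0755  0.0338]] 125
191 291.87 [[-0.0811  0.0347]] 165
193 291.59 [[-0.0865  0.0346]] 150
195 291.02 [[-0.0921  0.0353]] 109
197 290.25 [[-0.0977  0.0366]] 119
199 0.0 [[-0.2107  0.7919]] 0
201 0.0 [[-0.2159  0.7909]] 0
183 316.59 [[-0.0503 -0.028 ]] 151
185 316.41 [[-0.0557 -0.0283]] 119
187 316.07 [[-0.0612 -0.0282]] 121
189 315.65 [[-0.0667 -0.0278]] 155
191 315.52 [[-0.0721 -0.0282]] 141
193 315.41 [[-0.0775 -0.0287]] 114
195 315.24 [[-0.0829 -0.029 ]] 120
197 315.27 [[-0.0882 -0.0298]] 128
199 315.37 [[-0.0935 -0.0308]] 155
201 315.72 [[-0.0987 -0.0325]] 72
```

```bash
cat > go.py <<'E'
import numpy as np
from rig import arm
from scipy.spatial.transform import Rotation as Ro
def units(x,y,z,yaw,show=True):
    s=arm.get_state(); R=Ro.from_euler("xyz",[180,0,s["tcp_rot"][2]],degrees=True)
    d=R.inv().apply(np.array([x,y,z])-s["eef_pos"])/.06
    dy=-(yaw-s["tcp_rot"][2]); dy=(dy+180)%360-180
    print("xyz",d.round(3),"yaw",round(dy/10,3)," (for j6 long way:",round(dy/10-36*np.sign(dy),2),")")
def st():
    s=arm.get_state()
    print("t",round(s["time_s"],2),"p",(s["eef_pos"]*1000).round(1),"rpy",s["tcp_rot"].round(2),"F",s["contact_force"].round(1),"T",s["wrist_torque"].round(2),"w",round(s["width"]*1000,1),"ff",round(s["finger_force"],1),"q",s["joint_pos"].round(0))
E
python3 -c "
from go import *
units(.4984,.0236,.06,160.7)
units(.4984,.0236,.0,160.7)"
```

```text
xyz [ 7.634 -5.867  2.846] yaw -13.464  (for j6 long way: 22.54 )
xyz [ 7.634 -5.867  3.846] yaw -13.464  (for j6 long way: 22.54 )
```

Call:
play_rows:
  series:
    - [[7.634,-5.867,1.5],-13.464,1]
    - [[7.634,-5.867,1.5],-13.464,1]
    - [[7.634,-5.867,1.5],-13.464,1]
    - [[7.634,-5.867,1.5],-13.464,1]
    - [[7.634,-5.867,1.5],-13.464,1]
    - [[7.634,-5.867,1.5],-13.464,1]
    - [[7.634,-5.867,1.5],-13.464,1]
    - [[7.634,-5.867,1.5],-13.464,1]
    - [[7.634,-5.867,1.5],-13.464,1]
    - [[7.634,-5.867,1.5],-13.464,1]
    - [[7.634,-5.867,1.5],-13.464,1]
    - [[7.634,-5.867,1.5],-13.464,1]
    - [[7.634,-5.867,1.5],-13.464,1]
    - [[7.634,-5.867,1.5],-13.464,1]
    - [[7.634,-5.867,2.6],-13.464,1]
    - [[7.634,-5.867,2.846],-13.464,1]
    - [[7.634,-5.867,2.846],-13.464,1]
  squeeze: 20

```text
time_s: 2.22
eef_pos: [0.4978, 0.0235, 0.0595]
tcp_rot: [-180.0, -0.2, 160.6]
contact_force: [0.3, -0.2, 0.3]
width: 0.0851
finger_force: 0.0
```

```bash
python3 -c "
from go import *
st();units(.4984,.0236,.0,160.7)
import cv2
s=arm.get_image('scene');cv2.imwrite('pics/s1.png',cv2.resize(s['color'][110:270,250:450],None,fx=4,fy=3.75))"
```

```text
t 2.23 p [497.8  23.5  59.5] rpy [-1.7998e+02 -1.7000e-01  1.6059e+02] F [ 0.3 -0.2  0.3] T [ 0.02 -0.   -0.04] w 85.1 ff 0.0 q [-11.  28.  96.   0.  55. -82.]
xyz [-0.009  0.006  0.992] yaw -0.011  (for j6 long way: 35.99 )
```

View pics/s1.png

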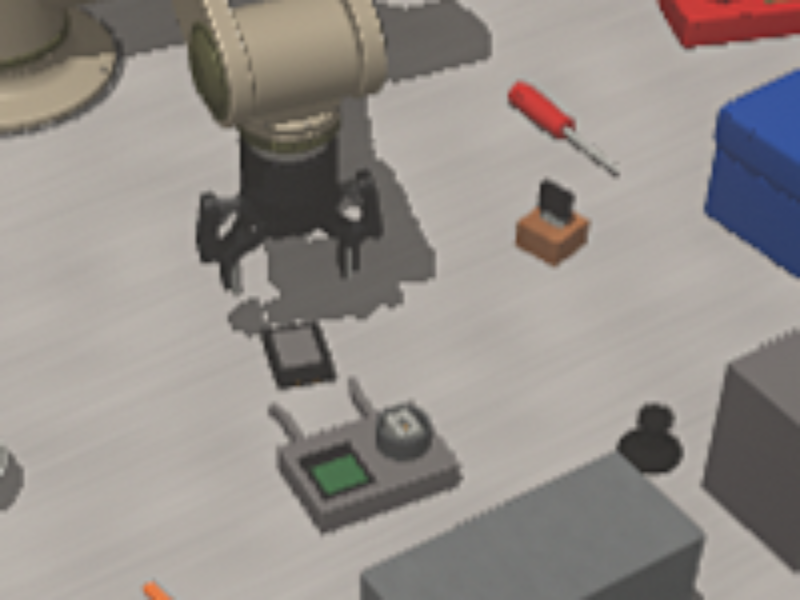

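The fingers straddle the rear of the battery (about (300,345) in the crop). Next I descend and close gently.

Call:
play_rows:
  series:
    - [[-0.005,0,0.6],0,1]
    - [[-0.005,0,0.96],0,1]
    - [[-0.005,0,0.96],0,0.5]
    - [[-0.005,0,0.96],0,0.3]
    - [[-0.005,0,0.96],0,0.2]
    - [[-0.005,0,0.96],0,0.1]
    - [[-0.005,0,0.96],0,0.1]
    - [[-0.005,0,0.96],0,0.1]
    - [[-0.005,0,0.96],0,0.1]
  squeeze: 20

```text
time_s: 3.4
eef_pos: [0.4994, 0.0232, 0.0043]
tcp_rot: [180.0, 0.1, 160.7]
contact_force: [-0.8, 0.8, 6.5]
width: 0.049
finger_force: 19.5
```

```bash
python3 -c "
from go import *
st()"
```

```text
t 3.4 p [499.4  23.2   4.3] rpy [1.7998e+02 1.4000e-01 1.6070e+02] F [-0.8  0.8  6.5] T [0.06 0.15 0.06] w 49.0 ff 19.5 q [-11.  34.  99.  -0.  47. -82.]
```

```bash
python3 -c "
from go import *
units(.4994,.0087,.0035,172.9);units(.5570,.0016,.0035,172.9)"
```

```text
xyz [-0.08  -0.228  0.013] yaw -1.22  (for j6 long way: 34.78 )
xyz [-1.025 -0.022  0.013] yaw -1.22  (for j6 long way: 34.78 )
```

Call:
play_rows:
  series:
    - [[-0.04,-0.12,-0.015],-0.6,0.1]
    - [[-0.08,-0.228,-0.015],-1.22,0.1]
    - [[-0.08,-0.228,-0.015],-1.22,0.1]
    - [[-0.24,-0.193,-0.015],-1.22,0.1]
    - [[-0.4,-0.158,-0.015],-1.22,0.1]
    - [[-0.56,-0.123,-0.015],-1.22,0.1]
    - [[-0.72,-0.089,-0.015],-1.22,0.1]
    - [[-0.86,-0.058,-0.015],-1.22,0.1]
    - [[-0.94,-0.041,-0.015],-1.22,0.1]
    - [[-1.025,-0.022,-0.015],-1.22,0.1]
    - [[-1.025,-0.022,-0.015],-1.22,0.1]

```text
time_s: 4.78
eef_pos: [0.5571, 0.0019, 0.0044]
tcp_rot: [180.0, 0.1, 172.8]
contact_force: [-1.8, 0.5, 5.0]
width: 0.0485
finger_force: 21.5
```

```bash
python3 -c "
from go import *
st()
import cv2
s=arm.get_image('scene');t=arm.get_image('top');a=cv2.resize(s['color'][180:260,290:390],None,fx=6,fy=6,interpolation=2)[:,:600]
b=cv2.resize(t['color'][140:240,270:345],None,fx=4,fy=4.8);a=a[:480,:500]
cv2.imwrite('pics/s2.png',np.hstack([a,b]))"
```

```text
t 4.78 p [557.1   1.9   4.4] rpy [1.8000e+02 6.0000e-02 1.7283e+02] F [-1.8  0.5  5. ] T [0.09 0.24 0.03] w 48.5 ff 21.5 q [-12.  38.  90.   0.  53. -95.]
```

View pics/s2.png

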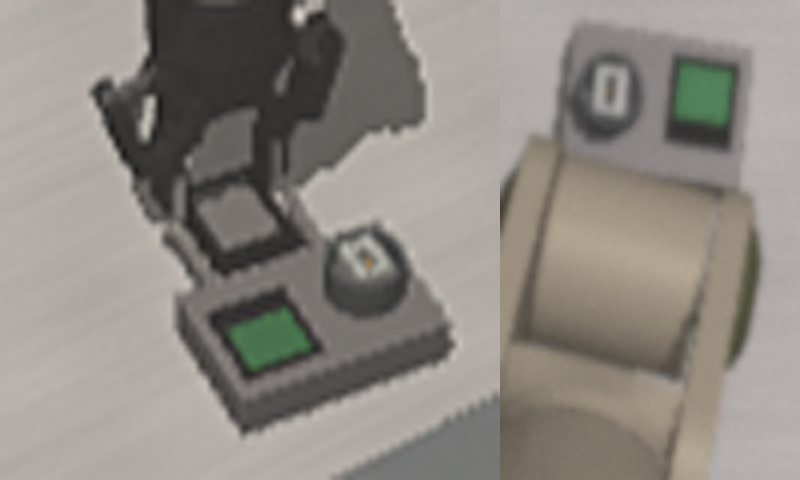

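The battery is between the rails and about 15 mm short of home. I'll release it and push it home from behind with the fingers shut.

Call:
play_rows:
  series:
    - [[0,0,0],0,0.4]
    - [[0,0,0],0,0.6]
    - [[0,0,0],0,0.6]
    - [[0,0,-0.8],0,0.6]
    - [[0,0,-0.8],0,-1]
    - [[0.6,0,-0.8],0,-1]
    - [[0.6,0,-0.8],0,-1]
    - [[0.6,0,-0.8],0,-1]
    - [[0.6,0,-0.8],0,-1]
    - [[0.6,0,-0.8],0,-1]
    - [[0.6,0,-0.02],0,-1]
    - [[0.6,0,-0.02],0,-1]
    - [[0.5,0,-0.02],0,-1]
    - [[0.4,0,-0.02],0,-1]
    - [[0.33,0,-0.02],0,-1]
    - [[0.27,0,-0.02],0,-1]
    - [[0.22,0,-0.02],0,-1]
    - [[0.22,0,-0.02],0,-1]

```text
time_s: 7.12
eef_pos: [0.5433, 0.0034, 0.006]
tcp_rot: [-180.0, 0.0, 172.9]
contact_force: [-3.8, 0.9, 8.1]
width: -0.0004
finger_force: 4.0
```

```bash
python3 -c "
from go import *
st()"
```

```text
t 7.12 p [543.3   3.4   6. ] rpy [-1.8000e+02  1.0000e-02  1.7291e+02] F [-3.8  0.9  8.1] T [0.15 0.48 0.01] w -0.4 ff 4.0 q [-12.  36.  92.  -0.  52. -95.]
```

Call:
play_rows:
  series:
    - [[-0.02,0,-0.04],0,-1]
    - [[-0.05,0,-0.04],0,-1]
    - [[-0.08,0,-0.04],0,-1]
    - [[-0.1,0,-0.04],0,-1]
    - [[-0.1,0,-0.04],0,-1]

```text
time_s: 7.75
eef_pos: [0.5489, 0.0027, 0.0078]
tcp_rot: [180.0, -0.0, 172.9]
contact_force: [-2.8, 0.5, 6.3]
width: 0.0002
finger_force: 3.8
```

```bash
python3 -c "
from go import *
st()
import cv2
s=arm.get_image('scene')
cv2.imwrite('pics/s3.png',cv2.resize(s['color'][170:260,290:390],None,fx=6,fy=6,interpolation=2))"
```

```text
t 7.75 p [548.9   2.7   7.8] rpy [ 1.800e+02 -4.000e-02  1.729e+02] F [-2.8  0.5  6.3] T [0.1  0.59 0.01] w 0.2 ff 3.8 q [-12.  37.  91.  -0.  53. -95.]
```

View pics/s3.png

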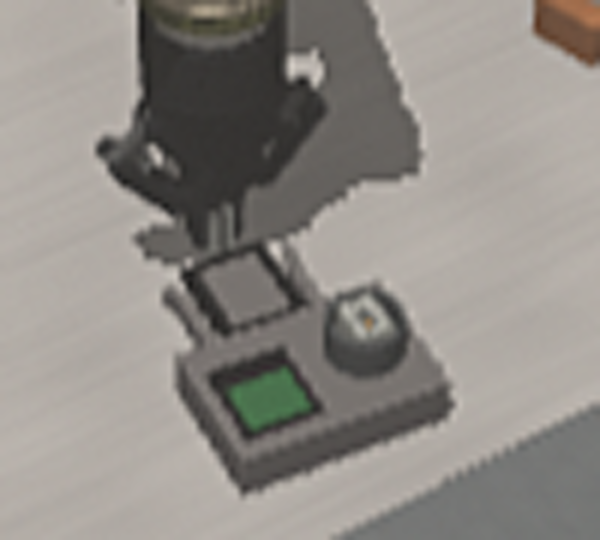

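The fingertips are at the battery's rear edge, (215,250) in the crop, possibly riding on top of it because Fz is 6 N at z = 7.8 mm. I'll lift off and measure where the battery lies.

Call:
play_rows:
  series:
    - [[0,0,-0.6],0,-1]
    - [[0.6,0,-0.9],0,-1]
    - [[1.0,0,-0.9],0,-1]
    - [[1.0,0,-0.9],0,-1]

```text
time_s: 8.3
eef_pos: [0.4889, 0.0102, 0.0617]
tcp_rot: [180.0, -0.0, 172.9]
contact_force: [0.5, -0.4, 0.4]
width: 0.0002
finger_force: 0.0
```

Run:
```python
from go import *
from h import *
st()
D=np.array([.6691,-.0124]);a=np.radians(-7.1);E=np.array([[np.cos(a),-np.sin(a)],[np.sin(a),np.cos(a)]])
s=arm.get_image('scene');np.savez('s4.npz',**s);s0=load('scene0')
g=lambda c:c.mean(2)
for im,box in((s0,(312,192,336,216)),(s,(310,200,350,235))):
    for q in blobs(im,lambda c:g(c)<85,box)[:2]:
        P=cast(im,q,.009);r=rect(P);print(r,"dock",((np.array(r[0])/1000-D)@E).round(4),len(q))
cv2.imwrite('pics/s4.png',cv2.resize(s['color'][185:245,300:380],None,fx=9,fy=9,interpolation=2))
```

```text
t 8.3 p [488.9  10.2  61.7] rpy [ 1.800e+02 -2.000e-02  1.729e+02] F [ 0.5 -0.4  0.4] T [0.02 0.02 0.  ] w 0.2 ff 0.0 q [-13.  28.  98.   0.  55. -96.]
(array([522.1,  16.2]), array([50.9, 74.7]), 70.5) dock [-0.1494  0.0102] 652
(array([489.5,  27. ]), array([18.2,  5.4]), 61.2) dock [-0.1831  0.0169] 91
(array([ 5.844e+02, -5.000e-01]), array([55.7, 55.3]), 83.9) dock [-0.0855  0.0013] 610
(array([636.5, -24.1]), array([53.3, 29.9]), 57.4) dock [-0.0309 -0.0156] 324
```

View pics/s4.png

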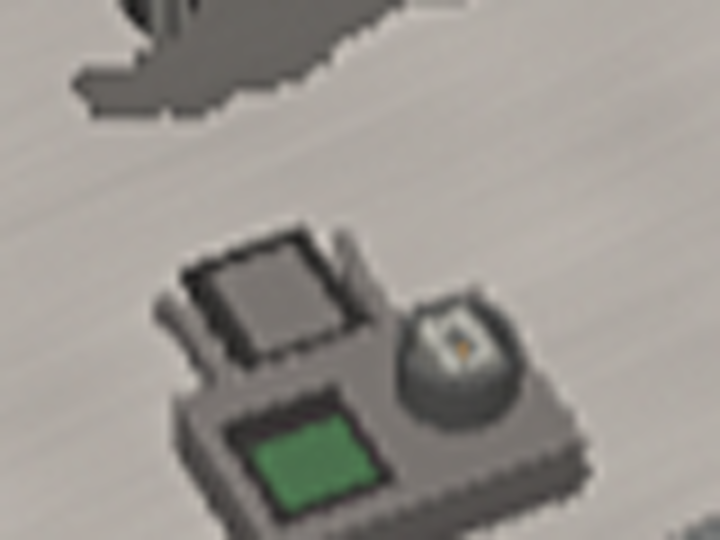

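Call:
play_rows:
  series:
    - [[-0.4,0,0.3],0,-1]
    - [[-0.4,0,0.94],0,-1]
    - [[-0.4,0,0.94],0,-1]
    - [[-0.4,0,0.94],0,-1]

```text
time_s: 8.85
eef_pos: [0.5143, 0.0069, 0.0058]
tcp_rot: [-180.0, 0.1, 172.9]
contact_force: [-0.1, 0.4, 0.2]
width: 0.0001
finger_force: 0.0
```

Call:
play_rows:
  series:
    - [[-0.15,0,0],0,-1]
    - [[-0.3,0,0],0,-1]
    - [[-0.4,0,0],0,-1]
    - [[-0.45,0,0],0,-1]
    - [[-0.45,0,0],0,-1]

```text
time_s: 9.48
eef_pos: [0.5403, 0.0037, 0.005]
tcp_rot: [-180.0, -0.0, 172.9]
contact_force: [0.3, 0.6, -1.1]
width: 0.0004
finger_force: 0.0
```

```bash
python3 -c "
from go import *
st()"
```

```text
t 9.47 p [540.3   3.7   5. ] rpy [-1.800e+02 -1.000e-02  1.729e+02] F [ 0.3  0.6 -1.1] T [-0.01  0.01  0.02] w 0.4 ff 0.0 q [-12.  36.  92.  -0.  51. -95.]
```

Call:
play_rows:
  series:
    - [[-0.07,0,0],0,-1]
    - [[-0.12,0,0],0,-1]
    - [[-0.16,0,0],0,-1]
    - [[-0.16,0,0],0,-1]

```text
time_s: 9.98
eef_pos: [0.5487, 0.0027, 0.0049]
tcp_rot: [-180.0, -0.2, 172.9]
contact_force: [-5.8, -0.4, 2.4]
width: -0.0
finger_force: 2.3
```

Call:
play_rows:
  series:
    - [[-0.03,0,0],0,-1]
    - [[-0.06,0,0],0,-1]
    - [[-0.06,0,0],0,-1]

```text
time_s: 10.35
eef_pos: [0.549, 0.0027, 0.0046]
tcp_rot: [-180.0, -0.6, 172.9]
contact_force: [-17.0, 0.1, 12.3]
width: -0.0
finger_force: 8.6
```

The battery stopped firmly at 17 N, so it is home. Next I back off and go above the key.

```bash
python3 -c "
from go import *
st();units(.514,.2815,.12,192.5);units(.514,.2815,.038,192.5)"
```

```text
t 10.35 p [549.    2.7   4.6] rpy [-179.99   -0.62  172.94] F [-17.    0.1  12.3] T [-0.1   2.81 -0.07] w -0.0 ff 8.6 q [-12.  37.  91.  -0.  53. -95.]
xyz [ 1.151  4.54  -1.923] yaw -1.956  (for j6 long way: 34.04 )
xyz [ 1.151  4.54  -0.556] yaw -1.956  (for j6 long way: 34.04 )
```

Call:
play_rows:
  series:
    - [[0.2,0,0],0,-1]
    - [[0.5,0,-0.05],0,-1]
    - [[0.6,0,-1.0],0,0]
    - [[0.8,0.5,-1.95],0,1]
    - [[1.2,2.0,-1.95],-1,1]
    - [[1.2,3.0,-1.95],-1.95,1]
    - [[1.2,4.0,-1.95],-1.95,1]
    - [[1.2,4.54,-1.95],-1.95,1]
    - [[1.2,4.54,-1.95],-1.95,1]
    - [[1.2,4.54,-1.95],-1.95,1]

```text
time_s: 11.6
eef_pos: [0.5154, 0.2809, 0.1218]
tcp_rot: [-180.0, -0.0, -167.6]
contact_force: [0.0, -0.8, -0.3]
width: 0.0853
finger_force: 0.0
```

Run:
```python
from go import *
from h import *
st();units(.514,.2815,.038,192.5)
s=arm.get_image('scene');t=arm.get_image('top');np.savez('s5.npz',**s);np.savez('t5.npz',**t)
g=lambda c:c.mean(2)
D=np.array([.6691,-.0124]);a=np.radians(-7.1);E=np.array([[np.cos(a),-np.sin(a)],[np.sin(a),np.cos(a)]])
q=blobs(s,lambda c:g(c)<85,(310,200,350,235))[0];r=rect(cast(s,q,.009));print(r,((np.array(r[0])/1000-D)@E).round(4))
a=cv2.resize(s['color'][120:200,350:430],None,fx=5,fy=5,interpolation=2);b=cv2.resize(t['color'][140:240,265:345],None,fx=5,fy=4,interpolation=2)
cv2.imwrite('pics/s5.png',np.hstack([a,b]))
```

```text
t 11.6 p [515.4 280.9 121.8] rpy [-1.7999e+02 -1.0000e-02 -1.6759e+02] F [ 0.  -0.8 -0.3] T [-0.01 -0.02 -0.03] w 85.3 ff 0.0 q [ 17.  31.  78.  -0.  71. -85.]
xyz [0.02  0.014 1.397] yaw -0.009  (for j6 long way: 35.99 )
(array([584.9,  -0.6]), array([55.2, 53.1]), 83.9) [-0.085   0.0013]
```

View pics/s5.png

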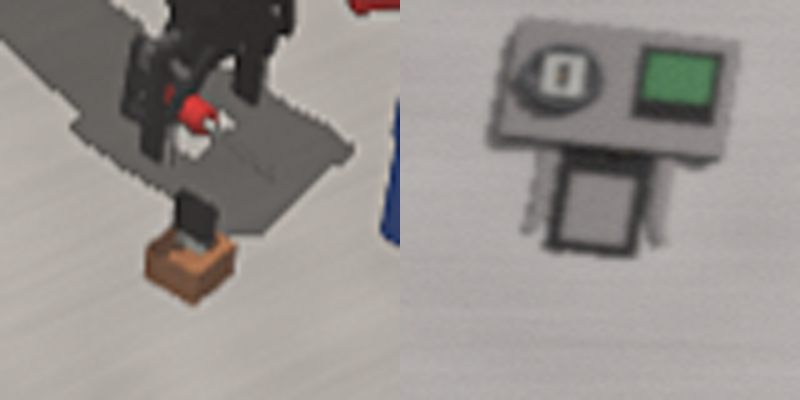

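The battery sits flush against the housing in the top crop (600,205), between the rails. The fingers straddle the key. I'll descend and grip.

Call:
play_rows:
  series:
    - [[0.02,0.01,0.7],0,1]
    - [[0.02,0.01,1.2],0,1]
    - [[0.02,0.01,1.38],0,1]
    - [[0.02,0.01,1.38],0,0]
    - [[0.02,0.01,1.38],0,-0.4]
    - [[0.02,0.01,1.38],0,-0.7]
    - [[0.02,0.01,1.38],0,-1]
    - [[0.02,0.01,1.38],0,-1]
    - [[0.02,0.01,1.38],0,-1]
    - [[0.02,0.01,1.38],0,-1]
  squeeze: 40

```text
time_s: 12.95
eef_pos: [0.5144, 0.2821, 0.0398]
tcp_rot: [180.0, 0.1, -167.6]
contact_force: [-1.2, 2.5, 5.3]
width: 0.0092
finger_force: 42.9
```

Run:
```python
from go import *
from h import *
st()
t=load('t5');g=lambda c:c.mean(2)
D=np.array([.6691,-.0124]);a=np.radians(-7.1);E=np.array([[np.cos(a),-np.sin(a)],[np.sin(a),np.cos(a)]])
for th in (80,95):
  q=blobs(t,lambda c:g(c)<th,(290,170,318,206))[0];r=rect(cast(t,q,.009));print(r,((np.array(r[0])/1000-D)@E).round(4))
```

```text
t 12.95 p [514.4 282.1  39.8] rpy [ 1.7996e+02  6.0000e-02 -1.6759e+02] F [-1.2  2.5  5.3] T [0.62 0.31 0.04] w 9.2 ff 42.9 q [ 17.  37.  83.   0.  60. -85.]
(array([597.6,   3. ]), array([76.2, 72.8]), 83.2) [-0.0729  0.0064]
(array([597.6,   2.9]), array([76.6, 74.6]), 83.4) [-0.0728  0.0063]
```

```bash
python3 -c "
from go import *
units(.514,.282,.13,-167.6);units(.6722,.0162,.13,172.9);units(.6722,.0162,.095,172.9)"
```

```text
xyz [ 0.007  0.    -1.503] yaw 0.001  (for j6 long way: -36.0 )
xyz [-1.616 -4.893 -1.503] yaw 1.951  (for j6 long way: -34.05 )
xyz [-1.616 -4.893 -0.92 ] yaw 1.951  (for j6 long way: -34.05 )
```

Call:
play_rows:
  series:
    - [[0,0,-0.4],0,-1]
    - [[0,0,-0.9],0,-1]
    - [[0,0,-1.5],0,-1]
    - [[-0.4,-1.2,-1.5],0.6,-1]
    - [[-0.8,-2.4,-1.5],1.2,-1]
    - [[-1.2,-3.6,-1.5],1.95,-1]
    - [[-1.5,-4.5,-1.5],1.95,-1]
    - [[-1.616,-4.893,-1.5],1.95,-1]
    - [[-1.616,-4.893,-0.95],1.95,-1]
    - [[-1.616,-4.893,-0.95],1.95,-1]
    - [[-1.616,-4.893,-0.95],1.95,-1]

```text
time_s: 14.32
eef_pos: [0.6721, 0.0162, 0.0972]
tcp_rot: [-180.0, 0.0, 172.9]
contact_force: [0.4, 0.7, 0.5]
width: 0.0095
finger_force: 42.0
```

Run:
```python
from go import *
from h import *
st()
s=arm.get_image('scene');t=arm.get_image('top');np.savez('s6.npz',**s);np.savez('t6.npz',**t)
print(proj(s,[[.6722,.0162,.055],[.6722,.0162,.06]]))
cv2.imwrite('pics/s6.png',cv2.resize(s['color'][190:240,325:375],None,fx=11,fy=11,interpolation=2))
```

```text
t 14.32 p [672.1  16.2  97.2] rpy [-1.7999e+02  4.0000e-02  1.7294e+02] F [0.4 0.7 0.5] T [-0.   -0.    0.06] w 9.5 ff 42.0 q [ -9.  40.  64.  -0.  76. -92.]
[[350.0504326  222.93537587]
 [350.09735514 221.83315082]]
```

View pics/s6.png

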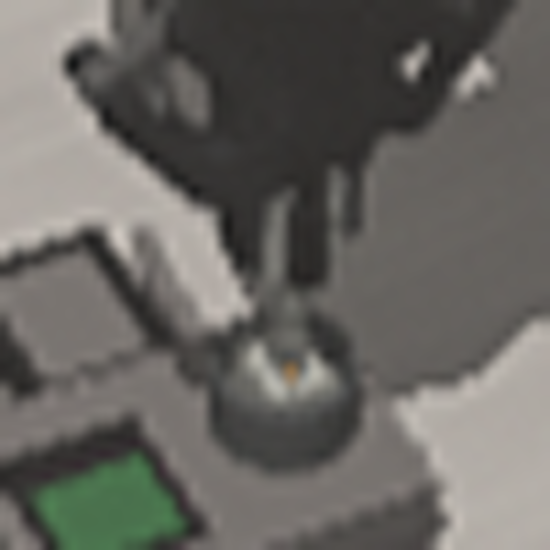

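In the crop, the blade (about (290,330)) hangs just over the plug's slot at (290,370). I'll lower it gently and feel for entry.

Call:
play_rows:
  series:
    - [[0,0,0.12],0,-1]
    - [[0,0,0.2],0,-1]
    - [[0,0,0.24],0,-1]
    - [[0,0,0.24],0,-1]

```text
time_s: 14.92
eef_pos: [0.6719, 0.016, 0.0815]
tcp_rot: [180.0, -0.0, 172.9]
contact_force: [0.0, 2.5, -0.5]
width: 0.0097
finger_force: 41.8
```

```bash
python3 -c "
from go import *
st()"
```

```text
t 14.93 p [671.9  16.   81.5] rpy [ 1.7997e+02 -4.0000e-02  1.7291e+02] F [ 0.   2.5 -0.5] T [ 0.43 -0.   -0.  ] w 9.7 ff 41.8 q [ -9.  41.  65.   0.  74. -92.]
```

Call:
play_rows:
  series:
    - [[0,0.015,0],0,-1]
    - [[0,0.015,0.08],0,-1]
    - [[0,0.015,0.15],0.1,-1]
    - [[0,0.015,0.2],-0.1,-1]
    - [[0,0.015,0.25],0.1,-1]
    - [[0,0.015,0.28],-0.1,-1]
    - [[0,0.015,0.3],0,-1]
    - [[0,0.015,0.3],0,-1]
  squeeze: 60

```text
time_s: 15.92
eef_pos: [0.6721, 0.0166, 0.0648]
tcp_rot: [-180.0, 0.0, 173.0]
contact_force: [-2.3, -0.7, 8.4]
width: 0.0091
finger_force: 65.0
```

```bash
python3 -c "
from go import *
st()"
```

```text
t 15.93 p [672.1  16.6  64.8] rpy [-1.7999e+02  3.0000e-02  1.7297e+02] F [-2.3 -0.7  8.4] T [-0.03  0.47 -0.01] w 9.1 ff 65.0 q [ -9.  42.  66.  -0.  72. -92.]
```

Call:
play_rows:
  series:
    - [[-0.01,0,0.02],0.1,-1]
    - [[-0.01,0,0.04],-0.1,-1]
    - [[-0.01,0,0.06],0,-1]
    - [[-0.01,0,0.06],0,-1]

```text
time_s: 16.42
eef_pos: [0.6725, 0.0166, 0.0645]
tcp_rot: [-180.0, 0.1, 173.0]
contact_force: [-12.5, -0.2, 30.6]
width: 0.0088
finger_force: 68.3
```

```bash
python3 -c "
from go import *
st()"
```

```text
t 16.43 p [672.5  16.6  64.5] rpy [-1.7997e+02  1.0000e-01  1.7299e+02] F [-12.5  -0.2  30.6] T [ 0.13  2.38 -0.01] w 8.8 ff 68.3 q [ -9.  42.  66.  -0.  72. -92.]
```

The key is seated against a stiff stop. I'll relieve the side load and turn it clockwise.

Call:
play_rows:
  series:
    - [[0.02,0,-0.035],0,-1]
    - [[0.025,0,-0.035],0,-1]
    - [[0.025,0,-0.035],0.8,-1]
    - [[0.025,0,-0.035],1.6,-1]
    - [[0.025,0,-0.035],2.4,-1]
    - [[0.025,0,-0.035],3.2,-1]
    - [[0.025,0,-0.035],4.0,-1]
    - [[0.025,0,-0.035],4.8,-1]
    - [[0.025,0,-0.035],5.6,-1]
    - [[0.025,0,-0.035],6.4,-1]
    - [[0.025,0,-0.035],7.2,-1]
    - [[0.025,0,-0.035],8.0,-1]
    - [[0.025,0,-0.035],8.5,-1]
    - [[0.025,0,-0.035],8.8,-1]
    - [[0.025,0,-0.035],8.8,-1]

```text
time_s: 18.3
eef_pos: [0.6716, 0.0171, 0.0647]
tcp_rot: [179.9, -0.0, 85.0]
contact_force: [-3.7, 1.2, 17.4]
width: 0.0088
finger_force: 65.9
```

```bash
python3 -c "
from go import *
st()"
```

```text
t 18.3 p [671.6  17.1  64.7] rpy [ 1.7986e+02 -2.0000e-02  8.4960e+01] F [-3.7  1.2 17.4] T [0.37 0.8  0.04] w 8.8 ff 65.9 q [-9. 42. 66.  0. 72. -4.]
```

Call:
play_rows:
  series:
    - [[0,0,0],0.3,-1]
    - [[0,0,0],0.5,-1]
    - [[0,0,0],0.5,-1]

```text
time_s: 18.68
eef_pos: [0.6718, 0.0172, 0.0647]
tcp_rot: [179.8, -0.0, 80.0]
contact_force: [-3.5, 2.8, 16.7]
width: 0.0088
finger_force: 65.9
```

```bash
python3 -c "
from go import *
st()"
```

```text
t 18.68 p [671.8  17.2  64.7] rpy [ 1.7984e+02 -4.0000e-02  7.9980e+01] F [-3.5  2.8 16.7] T [0.43 0.64 0.11] w 8.8 ff 65.9 q [-9. 42. 66.  0. 72.  1.]
```

Call:
play_rows:
  series:
    - [[0,0,0],0.2,-1]
    - [[0,0,0],0.2,-1]
    - [[0,0,0],0.2,-1]
    - [[0,0,0],0.2,-1]

```text
time_s: 19.18
eef_pos: [0.6718, 0.0171, 0.0647]
tcp_rot: [179.8, -0.0, 78.0]
contact_force: [-2.9, 1.3, 16.0]
width: 0.0091
finger_force: 65.9
```

Run:
```python
from go import *
from h import *
st()
s=arm.get_image('scene')
q=blobs(s,lambda c:c.mean(2)<85,(310,200,350,235))[0];print(rect(cast(s,q,.009)))
```

```text
t 19.18 p [671.8  17.1  64.7] rpy [ 1.7984e+02 -4.0000e-02  7.8010e+01] F [-2.9  1.3 16. ] T [0.35 0.66 0.16] w 9.1 ff 65.9 q [-9. 42. 66.  0. 72.  3.]
(array([603.5,  47.7]), array([ 24.2, 146.7]), 55.7)
```

```bash
python3 -c "
from rig import arm
print(arm.finish_job())"
```

```text
the job is handed in; nothing more can be done
None
```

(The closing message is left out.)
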